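# Fit the missing baffle in the bioreactor's baffle ring

## Robot

A 7-joint arm with a two-finger parallel gripper is mounted at the origin on the work surface. World frame = base frame: x ahead of the robot, y to its left, z up, the work surface at z = 0. Lengths are in mm, angles in rad, forces in N, time in s.
With the tool pointing down it reaches from about 400 to 925 mm from the base axis. Payload 5.6 kg.
Tool frame: the origin (TCP) lies at the very end of the fingers, on their centre line; the grasp point (between the pads) lies 19 mm behind it; z points along the fingers, y is the direction in which the jaws open and shut (so a half turn about z gives the same grasp; the last joint's range is limited). The gripper opens to 85 mm and grips with 20 to 120 N. Pads are 22 mm wide; open, the fingers measure 114 mm over their backs; the gripper's body (76 mm by 85 mm) begins 54 mm behind the grasp point. The pads swing forward as they close: fully open they stand 13 mm farther back than shut.
Start: joints at [1.112, 0.468, -0.012, 1.603, 0.006, 1.071, -0.056], TCP at [262.51, -594.64, 231.29] pointing down, gripper open.
Joint ranges: [-2.53, 2.53], [-0.31, 2.02], [-1.57, 1.55], [0.28, 2.44], [-1.29, 4.43], [0.15, 1.84], [-2.92, 2.92]. Speed limits (rad/s): [2.57, 2.57, 3.14, 3.14, 3.14, 3.14, 3.14].

## Interface

Orientations are given as a 3x3 rotation matrix whose columns are the frame's x, y, z axes.
In Python, from cell import env gives the robot as it stands.
- The arm moves only by the shell command python3 -m creep 'ROWS' [FORCE]. ROWS is JSON, a list that holds one entry, the list of rows, each a list of 7 numbers: the turn, a rotation vector about the tool's x, y, z in rad, then the shift along the tool's x, y, z in m, then the gripper's target within -1 to 1 (shut at 1, half-way at 0, fully open at -1). In form: [[[ax, ay, az, x, y, z, jaw], ...]]. A call has 1 to 10 rows; each row is the pose to reach, as a shift and turn from the pose commanded when the call began, along the tool's axes at that moment; what a row does not reach only later rows make up. A row lasts 1/12 s, in which the tool goes at most 41.7 mm and 7.16 degrees, less where a joint would pass 70% of its speed; a pose out of reach is approached as far as the arm can. A call with a gripper value outside its range is refused whole. The fingers move at their own pace and stop on an object; FORCE is the grip in N (left out, the last holds). Time passes only in rows, so rows that repeat a pose let the fingers close. It gives the time, the measured TCP pose, the force and the opening at its end, in the units of the state.
- env.get_obs(): the state, without advancing time (a new reading comes with each control period).
- env.camera(name): name is "side" or "top"; returns the picture (384x512x3 uint8, blue, green, red); there is no depth.
- env.camera_params(name): a dict with "fx", "fy", "cx", "cy" (pixels), "R" (3x3) and "t" (3): a world point X has camera coordinates R X + t. Camera axes: x right, y down, z forward; pixel columns grow to the right and rows downward; lengths in mm; the calibration is good to about 2 mm. A picture is of the moment at which its call begins. camera_params takes no time and is no camera call.
- env.sign_off(): hands the job in, once; it reports no verdict.
The state is a dict: "clock": time; "joint_positions": joint angles; "joint_vel": joint speeds; "tau": joint torques, N m; "position": TCP position; "orientation": TCP orientation; "force": force on the tool from outside, world axes, zero at the start; "ft_torque": the same for the moment, N m; "opening": opening from 0.0 (shut) to 1.0 (fully open).
Only numpy, scipy, OpenCV 4.12 (cv2) and the standard library are available. Lean on these libraries where they do the work, as an engineer would, in place of code of your own. Each camera call takes 0.05 s, during which the arm holds its last target.

## Task

The baffle ring on the open glass vessel lacks one of its four baffles. From the slanted drying rack take the baffle whose blade is as wide as the three already fitted, and slide it gently, blade first, down into the empty slot; do not drop it: keep hold until both shoulders rest on the ring, then let go. Leave the other two baffles in the rack and everything else on the bench where it is.

Things in the scene. Friction and masses are not known exactly. Their poses are not given: they have to be found in the camera images.
- vessel: open glass vessel, fixed; steel base 200 mm across. On its flange lies an aluminium baffle ring, seat pads 180 mm above the bench, with four slotted lugs pointing inwards, 90 degrees apart: three hold a 26 mm wide baffle (fixed, blue heads stand 46 mm above), the one on the vessel's -x side is empty. Origin: centre of the base's underside, z up.
- empty_slot (a point): centre of the empty slot's mouth, level with the two seat pads at its ends (32 mm wide, 2 mm proud of the ring) that carry the shoulders, 55 mm from the vessel's axis. The slot goes straight down through the 10 mm thick ring; it is 31 mm long along the vessel's x (radially) and 8 mm wide along the vessel's y; free space below for the blade. Axes as the vessel's.
- rack: black rack board with white ribs, on legs in a steel drip tray 250 by 140 mm, fixed. The board, 75 mm long up the slope, leans 30 degrees from vertical, top towards the rack's +y. Three baffles lie on the board's upper (-y) face, 68 mm apart along x, feet on a ledge 32 mm up with a 12 mm lip; drawn 15 mm up along the board one is clear of the lip, 80 mm of all. Heads stand free above. Origin: middle of the underside.
- baffle_18: steel baffle, blade 18 mm wide, 4 thick, 90 long; blue head: cross bar 48 wide, 16 thick, 8 high (its ends are the shoulders), then a finger tab 28 wide, 10 thick, 38 high; 136 mm long in all, about 72 g. Starts foot down in the rack, 30 degrees from vertical. Origin: middle of the foot edge; x: width, y: normal to the blade, z: from foot to tab. Front and back alike.
- baffle_26: steel baffle, blade 26 mm wide, 4 thick, 90 long; blue head: cross bar 48 wide, 16 thick, 8 high (its ends are the shoulders), then a finger tab 28 wide, 10 thick, 38 high; 136 mm long in all, about 94 g. Starts foot down in the rack, 30 degrees from vertical. Origin: middle of the foot edge; x: width, y: normal to the blade, z: from foot to tab. Front and back alike.
- baffle_34: steel baffle, blade 34 mm wide, 4 thick, 90 long; blue head: cross bar 48 wide, 16 thick, 8 high (its ends are the shoulders), then a finger tab 28 wide, 10 thick, 38 high; 136 mm long in all, about 117 g. Starts foot down in the rack, 30 degrees from vertical. Origin: middle of the foot edge; x: width, y: normal to the blade, z: from foot to tab. Front and back alike.
- baffle_26_seat (a point): on the 26 mm baffle: middle of the underside of its shoulders, 90 mm from the foot along the blade; meets the empty slot's point when the baffle is fully home. Axes as the baffle's.
- baffle_26_grip (a point): on the 26 mm baffle: point on its tab to grip, 124 mm from the foot, 34 mm above the shoulders' underside and 12 mm below the tab's end. Axes as the baffle's.
- media_bottle: glass bottle with blue cap, 86 mm diameter, 160 mm tall. Origin: middle of its underside.
- acid_bottle: small glass bottle with red cap, 56 mm diameter, 100 mm tall. Origin: middle of its underside.
- impeller: six-bladed steel stirrer disc lying flat, 66 mm across, 22 mm high. Origin: middle of its underside.
- beaker: glass beaker, 72 mm diameter, 95 mm tall. Origin: middle of its underside.
- wrench: steel wrench lying flat, 160 mm long along its x. Origin: middle of its underside.
- gasket: flat black rubber ring, 90 mm outside diameter, 5 mm thick. Origin: middle of its underside.
Not all that is in view belongs to the job. What is shaped like the baffle_26 but red or yellow is not meant.

How it is judged (in metres and radians):
On the way, in this order (a step that is already met when the one before it is completed fails the run):
1. the 26 mm baffle, held by the fingers, has its blade 15 to 80 mm down in the empty slot (horizontal distance between baffle_26_seat and empty_slot below 0.005 m and angle between the y axis of baffle_26 and the y axis of vessel, either way round below 0.2 rad and angle between baffle_26's own z axis and vertical below 0.1 rad and z of baffle_26_seat in the frame of empty_slot between 0.01 and 0.075 m and contact force between the fingers and baffle_26 above 0.5 N), for 0.1 s.
2. the baffle's shoulders are within 4 mm of the ring while the fingers still hold it (horizontal distance between baffle_26_seat and empty_slot below 0.005 m and angle between the y axis of baffle_26 and the y axis of vessel, either way round below 0.2 rad and angle between baffle_26's own z axis and vertical below 0.1 rad and z of baffle_26_seat in the frame of empty_slot between -0.004 and 0.004 m and contact force between the fingers and baffle_26 above 0.5 N), for 0.1 s.
At the end, for the whole second after the job is handed in: The 26 mm baffle hangs in the empty slot and stays there, upright within 0.1 rad, centred within 5 mm, its blade in line with the slot, shoulders on the ring (within 3 mm); the 18 and 34 mm baffles are within 20 mm of where they stood in the rack (horizontal distance between baffle_26_seat and empty_slot below 0.005 m and angle between the y axis of baffle_26 and the y axis of vessel, either way round below 0.2 rad and angle between baffle_26's own z axis and vertical below 0.1 rad and z of baffle_26_seat in the frame of empty_slot between -0.004 and 0.003 m and distance of each of baffle_18, baffle_34 from where it was at the start of the episode below 0.02 m); the robot touches nothing.
It fails at once if the baffle is pressed on the vessel with more than 60 N (contact force between baffle_26 and vessel above 60 N).
It fails at once if another baffle is pulled out of place (over 30 mm) (distance of any of baffle_18, baffle_34 from where it was at the start of the episode above 0.03 m).
It fails at once if something else on the bench is shoved more than 30 mm (distance of any of media_bottle, acid_bottle, impeller, beaker, wrench, gasket from where it was at the start of the episode above 0.03 m).
It also fails if it takes over 53 s, if anything falls off the work surface, if the arm or the gripper's body presses on something with over 40 N, if the wrist force passes 120 N, or if a joint passes its speed limit or range.

## Working session

There is one attempt and no reset: what is moved stays moved. The work goes in short steps, Python scripts to look and compute and a shell command to move; the robot and the scene stay as the last step left them, time stands still between calls to the robot, and variables do not carry over. Pictures are saved under pics/ and viewed, and the job is handed in when it is done.

```bash
ls; mkdir -p pics
python3 - <<'E'
from cell import env
import cv2
for n in("side","top"):
    cv2.imwrite(f"pics/{n}0.png",env.camera(n))
    p=env.camera_params(n);print(n,p)
o=env.get_obs();print(o)
E
```

```text
pics
side {'fx': 495.55668812228885, 'fy': 495.55668812228885, 'cx': 261.8192714364223, 'cy': 195.41695375710424, 'R': array([[ 0.96197282, -0.27297316,  0.0096929 ],
       [-0.1488935 , -0.55379881, -0.81922989],
       [ 0.22899569,  0.78663367, -0.57338333]]), 't': array([-508.98292668,  178.59421476, 1570.10492273])}
top {'fx': 498.35500780813703, 'fy': 498.35500780813703, 'cx': 252.7439928066054, 'cy': 198.13752553260485, 'R': array([[-0.01073272, -0.99977734,  0.01816809],
       [-0.9961798 ,  0.00911587, -0.08684877],
       [ 0.08666381, -0.01903081, -0.99605583]]), 't': array([ -12.52904647,  541.66700199, 1423.95881878])}
{'clock': 0.1, 'joint_positions': array([ 1.11199765,  0.46831489, -0.01157624,  1.60351413,  0.00599585,
        1.0713895 , -0.05629499]), 'joint_vel': array([ 0.00050005, -0.00127217,  0.00137458, -0.0013727 , -0.00224928,
       -0.00104201, -0.00013688]), 'tau': array([ 7.55867914e-04, -5.33519018e+01,  2.13931000e-02, -2.51964962e+01,
        1.15058315e-02,  4.30411819e-03, -2.92247830e-05]), 'position': array([ 262.27703775, -594.20052508,  230.42403698]), 'orientation': array([[ 9.14828396e-01,  4.03842095e-01, -7.53625223e-04],
       [ 4.03842779e-01, -9.14827330e-01,  1.40205297e-03],
       [-1.23228942e-04, -1.58698397e-03, -9.99998733e-01]]), 'force': array([ 1.00813783, -0.26873304,  0.49282124]), 'ft_torque': array([-0.0098302 ,  0.01133756,  0.05368013]), 'opening': 1.0032694481111208}
```

View pics/side0.png

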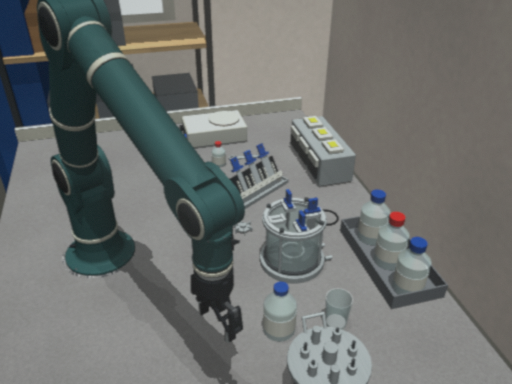

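View pics/top0.png

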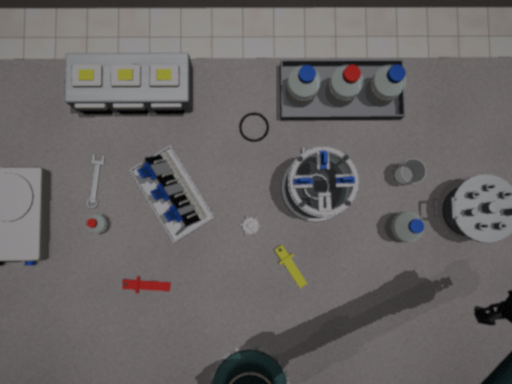

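The top view shows the rack near (172,192), the vessel near (321,184) with its empty slot at the bottom (325,203), and the red and yellow decoys lying on the bench. I'll enlarge the rack and vessel.

Run:
```python
import cv2
t=cv2.imread('pics/top0.png');s=cv2.imread('pics/side0.png')
def crop(im,x,y,w,h,k,n): cv2.imwrite(n,cv2.resize(im[y:y+h,x:x+w],None,fx=k,fy=k,interpolation=cv2.INTER_CUBIC))
crop(t,125,140,95,105,6,'pics/a.png');crop(t,275,140,90,85,7,'pics/b.png')
crop(s,205,140,90,70,8,'pics/c.png');crop(s,255,185,90,95,6,'pics/d.png')
```

```text
(no output)
```

View pics/a.png

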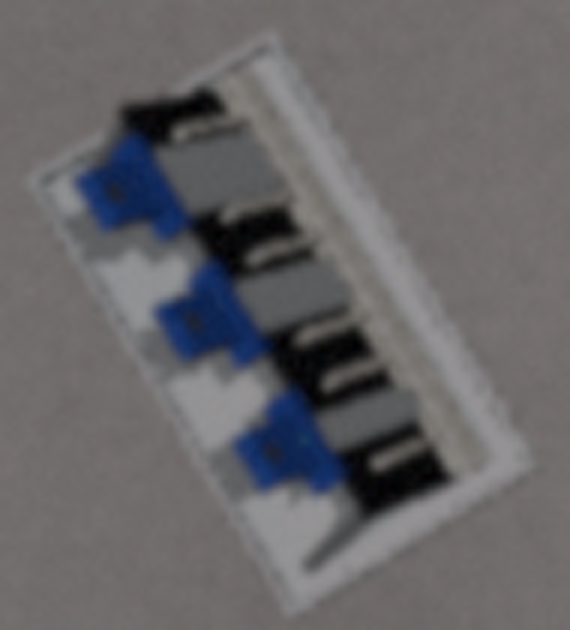

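View pics/b.png

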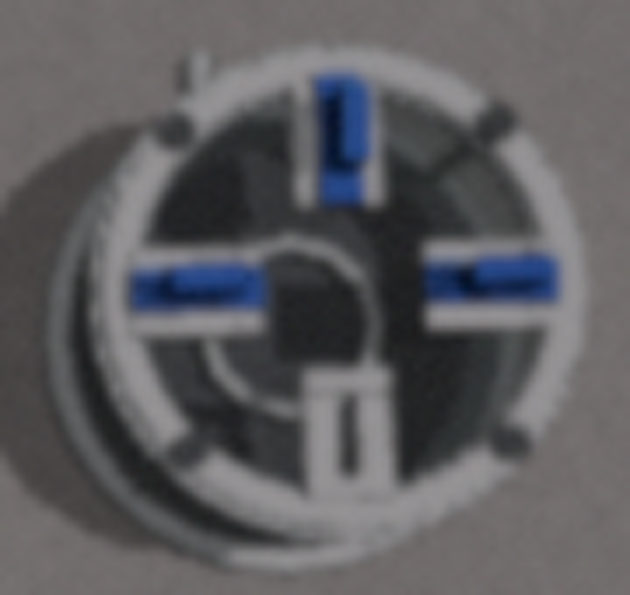

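View pics/c.png

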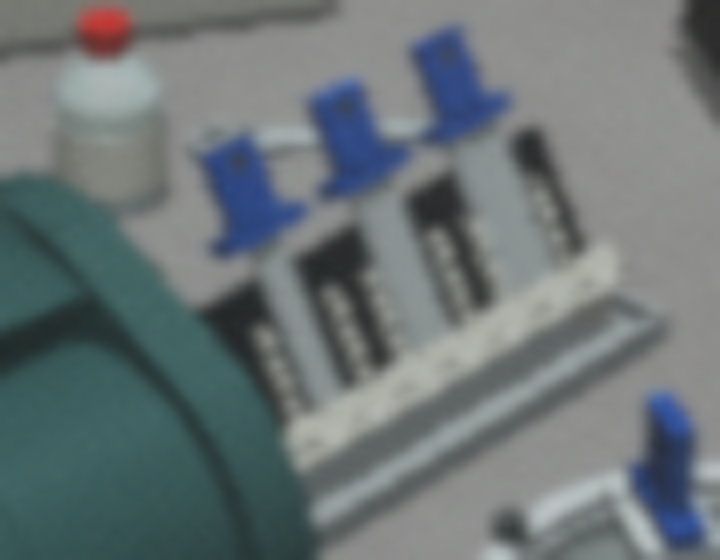

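View pics/d.png

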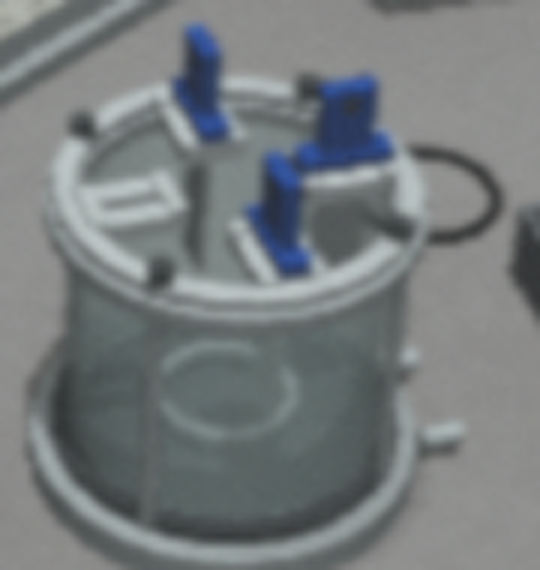

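```bash
cat > h.py <<'E'
import numpy as np,cv2
from scipy.optimize import minimize
from cell import env
P={n:env.camera_params(n) for n in("side","top")}
def proj(n,X):
    p=P[n];c=np.asarray(X)@p['R'].T+p['t'];return np.c_[p['fx']*c[:,0]/c[:,2]+p['cx'],p['fy']*c[:,1]/c[:,2]+p['cy']]
def ray(n,u,v,z):
    p=P[n];d=p['R'].T@np.array([(u-p['cx'])/p['fx'],(v-p['cy'])/p['fy'],1]);c=-p['R'].T@p['t'];return c+d*(z-c[2])/d[2]
def box(x,y,z): return np.array([[a,b,c] for a in x for b in y for c in z],float)
BAR=box((-24,24),(-8,8),(90,98));TAB=box((-14,14),(-5,5),(98,136))
def Rz(a): return np.array([[np.cos(a),-np.sin(a),0],[np.sin(a),np.cos(a),0],[0,0,1]])
def Rx(a): return np.array([[1,0,0],[0,np.cos(a),-np.sin(a)],[0,np.sin(a),np.cos(a)]])
def blue(im):
    f=im.astype(float);return np.clip((f[...,0]-np.maximum(f[...,1],f[...,2])-15)/45,0,1)
def render(n,heads,win,k=6,clipz=None):
    x,y,w,h=win;m=np.zeros((h*k,w*k),np.uint8)
    for R,o in heads:
        for B in(BAR,TAB):
            q=(proj(n,B@R.T+o)-[x,y]+.5)*k-.5
            cv2.fillConvexPoly(m,np.round(cv2.convexHull(q.astype(np.float32))*16).astype(np.int32),255,shift=4)
    return cv2.GaussianBlur(cv2.resize(m,(w,h),interpolation=cv2.INTER_AREA).astype(float)/255,(0,0),.6)
def cost(imgs,heads,wins):
    return sum(((render(n,heads,w)-imgs[n][w[1]:w[1]+w[3],w[0]:w[0]+w[2]])**2).sum() for n,w in wins.items())
E
cat > fit.py <<'E'
from h import *
imgs={n:blue(cv2.imread(f'pics/{n}0.png')) for n in P}
def rk(p): # middle foot xyz,yaw
    R0=Rz(p[3]);R=R0@Rx(-np.pi/6)
    return [(R,p[:3]+R0@[d,0,0]) for d in(-68,0,68)]
def vs(p):
    return [(Rz(p[2]+a),np.array([p[0],p[1],90.])+Rz(p[2]+a)@[55,0,0]) for a in(0,np.pi/2,-np.pi/2)]
def opt(f,p0,wins,st):
    s=np.array(st);best=None
    for it in range(3):
        sx=np.vstack([p0]+[p0+np.eye(len(p0))[i]*s[i] for i in range(len(p0))])
        r=minimize(lambda p:cost(imgs,f(p),wins),p0,method='Nelder-Mead',options=dict(initial_simplex=sx,maxiter=500,xatol=.02,fatol=.01));p0=r.x;s=s*.4
    return r
c=ray('top',157,193,100);v=ray('top',322,183,190);print(c,v)
wr={'top':(125,140,95,105),'side':(215,135,65,60)};wv={'top':(275,140,90,85),'side':(262,182,70,55)}
d=ray('top',138,168,100)-ray('top',172,213,100);print(d)
for W in(wr,{'top':wr['top']}):
  for yaw in(np.arctan2(d[1],d[0]),):
    p0=np.r_[c+[20,-35,-60],yaw]; r=opt(rk,p0,W,[15,15,15,.15]);print('rack',r.x,r.fun)
rw=r
for W in(wv,{'top':wv['top']},{'side':wv['side']}):
    r=opt(vs,np.r_[v[:2],0.],W,[10,10,.1]);print('vessel',r.x,r.fun)
E
python3 fit.py
```

```text
[551.4295609  246.14033283 100.        ] [ 564.65646232 -194.08084477  190.        ]
[124.99475685  93.78291458   0.        ]
rack [5.76366929e+02 1.88433560e+02 3.46820676e+01 5.45092989e-01] 165.6812723145805
rack [ 5.81340626e+02  1.95378434e+02 -6.22408427e+00  5.45281899e-01] 89.21038498995503
vessel [ 5.71919396e+02 -1.98987126e+02  1.39715552e-02] 255.88200278124563
vessel [ 5.72832913e+02 -2.00944096e+02  2.03766600e-02] 77.35148442356733
vessel [ 5.70834727e+02 -1.93584725e+02  6.32433292e-03] 145.1408562858794
```

```bash
cat > ov.py <<'E'
from h import *
import sys
def overlay(heads,n,im,win,k,out,extra=()):
    x,y,w,h=win;c=cv2.resize(im[y:y+h,x:x+w],None,fx=k,fy=k,interpolation=cv2.INTER_CUBIC)
    for R,o in heads:
        for B in(BAR,TAB):
            q=(proj(n,B@R.T+o)-[x,y]+.5)*k-.5
            for i in range(8):
                for j in range(i):
                    if bin(i^j).count('1')==1: cv2.line(c,tuple(int(a) for a in q[i]),tuple(int(a) for a in q[j]),(0,255,255),1)
    for X in extra:
        q=(proj(n,[X])[0]-[x,y]+.5)*k-.5;cv2.circle(c,tuple(int(a) for a in q),3,(0,0,255),-1)
    return c
def rk(p):
    R0=Rz(p[3]);R=R0@Rx(-np.pi/6)
    return [(R,np.array(p[:3])+R0@[d,0,0]) for d in(-68,0,68)]
def vs(p):
    return [(Rz(p[2]+a),np.array([p[0],p[1],90.])+Rz(p[2]+a)@[55,0,0]) for a in(0,np.pi/2,-np.pi/2)]
E
python3 - <<'E'
from ov import *
im={n:cv2.imread(f'pics/{n}0.png') for n in P}
r=rk([576.4,188.4,34.7,.545]);v=vs([571.9,-199,.014])
a=overlay(r,'top',im['top'],(130,145,65,65),6,0);b=overlay(r,'side',im['side'],(225,135,60,65),6,0)
c=overlay(v,'top',im['top'],(285,145,75,65),6,0);d=overlay(v,'side',im['side'],(265,182,65,65),6,0)
H=390
f=lambda *i:np.hstack([np.pad(j,((0,H-j.shape[0]),(0,0),(0,0))) for j in i])
cv2.imwrite('pics/o1.png',f(a,b));cv2.imwrite('pics/o2.png',f(c,d)[:, :840])
E
```

```text
(no output)
```

View pics/o1.png

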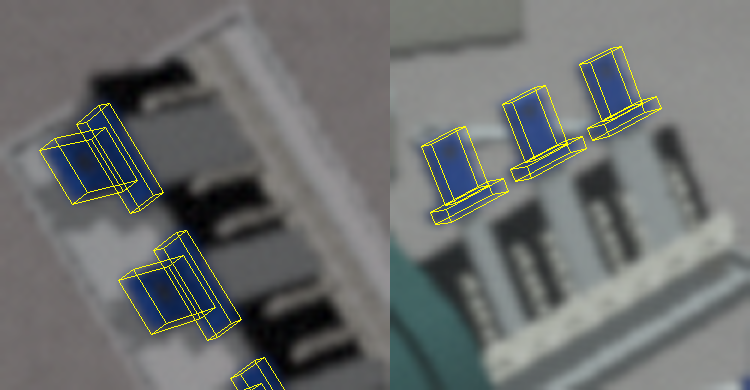

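View pics/o2.png

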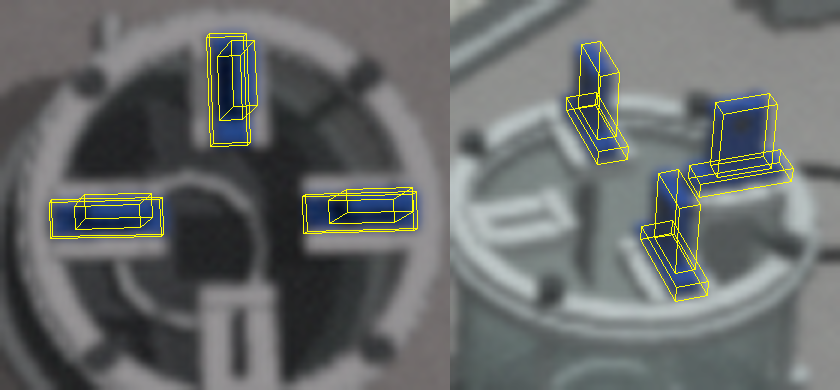

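The wireframes fit in both views: the middle baffle's foot is at about (576,188,35) and the vessel axis at about (572,-199). Blade widths in the top picture put the 26 mm baffle in the middle. Next I'll work out the approach moves.

```bash
cat > mv.py <<'E'
from h import *
from scipy.spatial.transform import Rotation as Ro
def Rtool(yaw,tilt=0): # tool x along rack x, z down; tilt about rack x
    b=Rz(yaw)@Rx(-tilt); return b@np.diag([1,-1,-1.])
def rel(p,R):
    o=env.get_obs();A=o['orientation'];U,_,V=np.linalg.svd(A);A=U@V
    rv=Ro.from_matrix(A.T@R).as_rotvec();s=A.T@(np.array(p)-o['position'])
    print('at',o['position'].round(1),'rows:',rv.round(3),(s/1000).round(4),'n',max(abs(np.linalg.norm(rv))/.125,np.linalg.norm(s)/41.7).__round__(1))
E
python3 - <<'E'
from mv import *
R=Rz(.545)@Rx(-np.pi/6)
g=np.array([576.4,188.4,34.7])+R@[0,0,105];print('tcp grasp',g,'pre',g+R@[0,0,90])
rel([400,-150,360],Rtool(.545,0));rel([262,-594,330],Rtool(.416))
E
```

```text
tcp grasp [549.18305025 233.29418277 125.6326674 ] pre [525.85423618 271.77491085 203.57495374]
at [ 262.3 -594.2  230.4] rows: [-0.002  0.    -0.129] [ 0.3054 -0.351  -0.1291] n 11.6
at [ 262.3 -594.2  230.4] rows: [-0.002  0.    -0.   ] [-0.0002 -0.0005 -0.0996] n 2.4
```

```bash
python3 -m creep '[[[0,0,0,0,0,-0.04,-1],[0,0,0,0,0,-0.08,-1],[0,0,-0.04,0.05,-0.06,-0.12,-1],[0,0,-0.129,0.305,-0.351,-0.129,-1],[0,0,-0.129,0.305,-0.351,-0.129,-1],[0,0,-0.129,0.305,-0.351,-0.129,-1],[0,0,-0.129,0.305,-0.351,-0.129,-1],[0,0,-0.129,0.305,-0.351,-0.129,-1],[0,0,-0.129,0.305,-0.351,-0.129,-1],[0,0,-0.129,0.305,-0.351,-0.129,-1]]]' 40
python3 - <<'E'
from mv import *
rel([420,50,370],Rtool(.545,0.25));rel([526,272,300],Rtool(.545,np.pi/6))
print(env.get_obs()['joint_positions'].round(2))
E
```

```text
clock: 0.93
position: [359.0, -279.0, 350.6]
orientation: [[0.855, 0.518, -0.0], [0.518, -0.855, -0.0], [-0.0, -0.0, -1.0]]
force: [0.9, -0.9, 0.6]
opening: 1.001
at [ 359.  -279.   350.6] rows: [-0.25  0.   -0.  ] [ 0.2226 -0.2498 -0.0195] n 8.0
at [ 359.  -279.   350.6] rows: [-0.524  0.001 -0.   ] [ 0.4283 -0.3848  0.0504] n 13.9
[ 0.82  0.03 -0.23  1.89  0.01  1.22 -0.45]
```

```bash
python3 -m creep '[[[-0.05,0,0,0.03,-0.03,-0.01,-1],[-0.1,0,0,0.06,-0.07,-0.02,-1],[-0.25,0,0,0.2226,-0.25,-0.02,-1],[-0.25,0,0,0.2226,-0.25,-0.02,-1],[-0.25,0,0,0.2226,-0.25,-0.02,-1],[-0.25,0,0,0.2226,-0.25,-0.02,-1],[-0.25,0,0,0.2226,-0.25,-0.02,-1],[-0.25,0,0,0.2226,-0.25,-0.02,-1],[-0.25,0,0,0.2226,-0.25,-0.02,-1],[-0.25,0,0,0.2226,-0.25,-0.02,-1]]]'
python3 - <<'E'
from mv import *
rel([526,272,300],Rtool(.545,np.pi/6))
print(env.get_obs()['joint_positions'].round(2))
E
```

```text
clock: 1.77
position: [420.0, 50.5, 370.5]
orientation: [[0.852, 0.507, 0.129], [0.523, -0.826, -0.21], [-0.0, 0.247, -0.969]]
force: [-0.5, -0.4, -1.0]
opening: 0.997
at [420.   50.5 370.5] rows: [-0.274 -0.002  0.005] [ 0.2063 -0.1466  0.0354] n 6.1
[ 0.51 -0.08 -0.82  1.95  0.2   1.19 -1.39]
```

```bash
python3 -m creep '[[[-0.274,0,0.005,0.206,-0.1466,0.035,-1],[-0.274,0,0.005,0.206,-0.1466,0.035,-1],[-0.274,0,0.005,0.206,-0.1466,0.035,-1],[-0.274,0,0.005,0.206,-0.1466,0.035,-1],[-0.274,0,0.005,0.206,-0.1466,0.035,-1],[-0.274,0,0.005,0.206,-0.1466,0.035,-1],[-0.274,0,0.005,0.206,-0.1466,0.035,-1],[-0.274,0,0.005,0.206,-0.1466,0.035,-1],[-0.274,0,0.005,0.206,-0.1466,0.035,-1]]]'
python3 - <<'E'
from mv import *
print(env.get_obs()['joint_positions'].round(2))
R=Rz(.545)@Rx(-np.pi/6)
g=np.array([576.4,188.4,34.7])+R@[0,0,105]
rel(g+R@[0,0,80],Rtool(.545,np.pi/6))
for n in P: cv2.imwrite(f'pics/{n}1.png',env.camera(n))
E
```

```text
clock: 2.52
position: [527.7, 269.9, 296.9]
orientation: [[0.857, 0.448, 0.254], [0.515, -0.742, -0.429], [-0.003, 0.499, -0.867]]
force: [-0.0, 0.2, 0.6]
opening: 1.0
[-0.12  0.55 -0.93  1.65  0.89  1.51 -2.29]
at [527.7 269.9 296.9] rows: [-0.001  0.005 -0.002] [-0.0003 -0.0487  0.0896] n 2.4
```

View pics/top1.png

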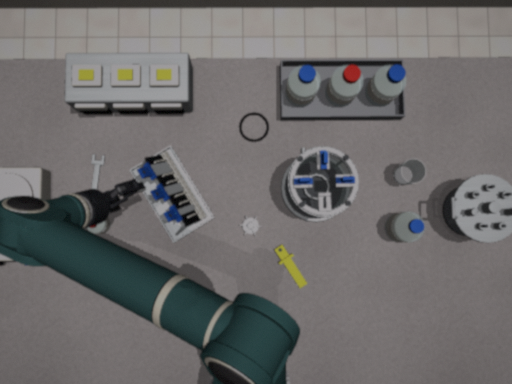

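View pics/side1.png

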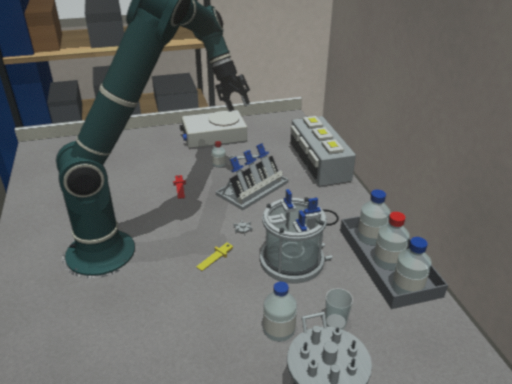

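```bash
cat > fit2.py <<'E'
from ov import *
def opt(imgs,f,p0,wins,st):
    s=np.array(st,float);p0=np.array(p0,float)
    for it in range(3):
        sx=np.vstack([p0]+[p0+np.eye(len(p0))[i]*s[i] for i in range(len(p0))])
        r=minimize(lambda p:cost(imgs,f(p),wins),p0,method='Nelder-Mead',options=dict(initial_simplex=sx,maxiter=400,xatol=.02,fatol=.01));p0=r.x;s=s*.4
    return r.x.round(3),round(r.fun,1)
E
python3 - <<'E'
from fit2 import *
imgs={'top':blue(cv2.imread('pics/top0.png')),'side':blue(cv2.imread('pics/side1.png'))}
wr={'top':(125,140,95,105),'side':(222,138,55,50)}
wv={'top':(275,140,90,85),'side':(262,182,70,55)}
print('both',opt(imgs,rk,[576,188,35,.545],wr,[8,8,8,.05]))
for z in(33,35):
  for n in P: print(z,n,opt(imgs,lambda p:rk([p[0],p[1],z,p[2]]),[576,188,.545],{n:wr[n]},[8,8,.05]))
for n in P: print('v',n,opt(imgs,vs,[572,-199,.014],{n:wv[n]},[8,8,.05]))
print(ray('top',97,223,100))
E
```

```text
both (array([5.76409e+02, 1.88440e+02, 3.41340e+01, 5.46000e-01]), np.float64(181.5))
33 side (array([5.74861e+02, 1.91143e+02, 5.51000e-01]), np.float64(69.2))
33 top (array([5.77841e+02, 1.88830e+02, 5.49000e-01]), np.float64(100.9))
35 side (array([5.75433e+02, 1.89144e+02, 5.59000e-01]), np.float64(71.2))
35 top (array([5.77250e+02, 1.88385e+02, 5.45000e-01]), np.float64(102.3))
v side (array([ 5.70827e+02, -1.93999e+02,  1.10000e-02]), np.float64(166.3))
v top (array([ 5.72512e+02, -2.00910e+02,  1.90000e-02]), np.float64(77.1))
[470.78633879 408.52869755 100.        ]
```

```bash
python3 -m creep '[[[0,0.005,-0.002,0,-0.0487,0.03,-1],[0,0.005,-0.002,0,-0.0487,0.06,-1],[0,0.005,-0.002,0,-0.0487,0.0896,0],[0,0.005,-0.002,0,-0.0487,0.0896,0],[0,0.005,-0.002,0,-0.0487,0.0896,0],[0,0.005,-0.002,0,-0.0487,0.0896,0],[0,0.005,-0.002,0,-0.0487,0.0896,0]]]'
python3 - <<'E'
from mv import *
print(env.get_obs()['joint_positions'].round(2))
R=Rz(.546)@Rx(-np.pi/6)
g=np.array([576.4,188.4,34.2])+R@[0,0,105]
rel(g+R@[0,0,0],Rtool(.546,np.pi/6))
s=env.camera('side');t=env.camera('top');cv2.imwrite('pics/side2.png',s);cv2.imwrite('pics/top2.png',t)
k=lambda im,x,y,w,h:cv2.resize(im[y:y+h,x:x+w],None,fx=4,fy=4,interpolation=cv2.INTER_CUBIC)
cv2.imwrite('pics/k2.png',np.hstack([k(s,200,70,100,120),k(t,90,130,100,120)]))
E
```

```text
clock: 3.2
position: [529.2, 267.4, 201.3]
orientation: [[0.856, 0.444, 0.266], [0.518, -0.743, -0.424], [0.009, 0.5, -0.866]]
force: [0.1, 0.7, 0.6]
opening: 0.499
[-0.15  0.65 -0.88  1.75  0.98  1.39 -2.43]
at [529.2 267.4 201.3] rows: [ 0.    -0.007 -0.006] [-0.0013 -0.0039  0.0858] n 2.1
```

View pics/k2.png

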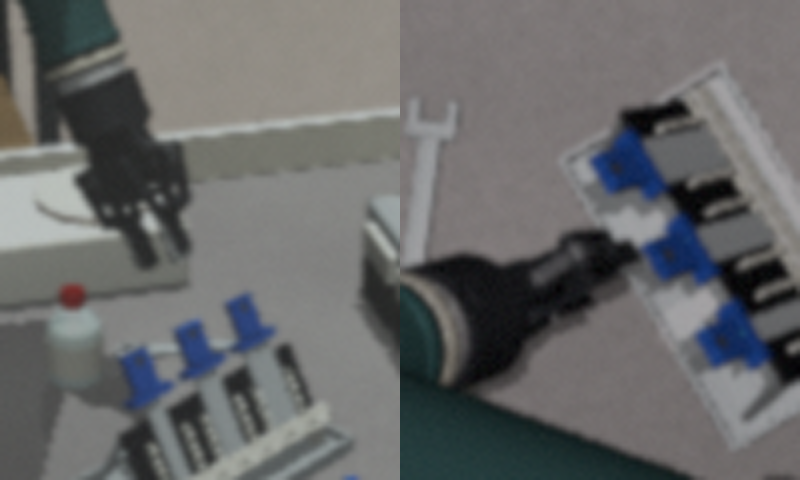

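The open jaws (side crop about (155,240)) line up with the middle tab along the slope. I'll move in partway and let it settle.

```bash
python3 -m creep '[[[0,-0.007,-0.006,-0.0013,-0.0039,0.02,0],[0,-0.007,-0.006,-0.0013,-0.0039,0.035,0],[0,-0.007,-0.006,-0.0013,-0.0039,0.045,0],[0,-0.007,-0.006,-0.0013,-0.0039,0.045,0],[0,-0.007,-0.006,-0.0013,-0.0039,0.045,0]]]'
python3 - <<'E'
from mv import *
R=Rz(.546)@Rx(-np.pi/6)
g=np.array([576.4,188.4,34.2])+R@[0,0,105]
rel(g+R@[0,0,0],Rtool(.546,np.pi/6))
s=env.camera('side');t=env.camera('top')
k=lambda im,x,y,w,h:cv2.resize(im[y:y+h,x:x+w],None,fx=6,fy=6,interpolation=cv2.INTER_CUBIC)
cv2.imwrite('pics/k3.png',np.hstack([k(s,215,110,65,75),k(t,120,150,65,75)]))
E
```

```text
clock: 3.72
position: [537.4, 248.9, 156.7]
orientation: [[0.855, 0.451, 0.255], [0.519, -0.739, -0.43], [-0.006, 0.5, -0.866]]
force: [0.2, -0.1, 0.7]
opening: 0.5
at [537.4 248.9 156.7] rows: [0.001 0.005 0.002] [0.0021 0.001  0.037 ] n 0.9
```

View pics/k3.png

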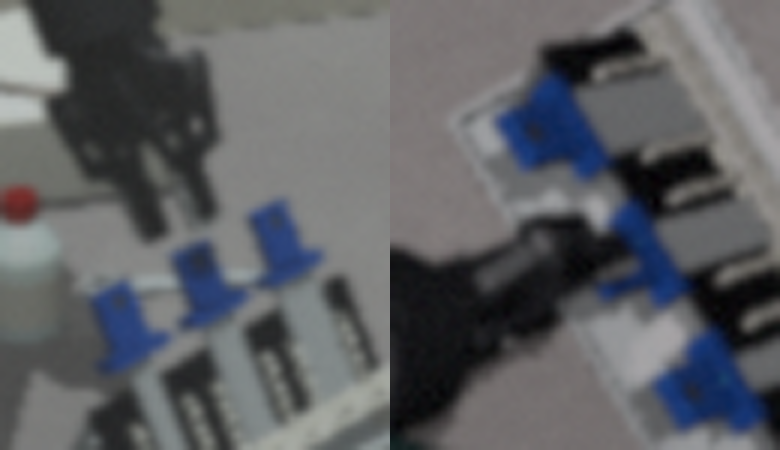

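Fingers straddle the middle tab in both views (side crop (180,215), top crop (590,250)). I'll go down to the grip point.

```bash
python3 -m creep '[[[0,0.005,0.002,0.002,0.001,0.015,0],[0,0.005,0.002,0.002,0.001,0.03,0],[0,0.005,0.002,0.002,0.001,0.037,0],[0,0.005,0.002,0.002,0.001,0.037,0],[0,0.005,0.002,0.002,0.001,0.037,0]]]'
python3 - <<'E'
from mv import *
R=Rz(.546)@Rx(-np.pi/6)
g=np.array([576.4,188.4,34.2])+R@[0,0,105]
rel(g,Rtool(.546,np.pi/6))
s=env.camera('side');t=env.camera('top')
k=lambda im,x,y,w,h:cv2.resize(im[y:y+h,x:x+w],None,fx=6,fy=6,interpolation=cv2.INTER_CUBIC)
cv2.imwrite('pics/k4.png',np.hstack([k(s,215,110,65,75),k(t,120,150,65,75)]))
E
```

```text
clock: 4.23
position: [549.1, 233.4, 125.2]
orientation: [[0.855, 0.45, 0.26], [0.519, -0.74, -0.428], [-0.0, 0.5, -0.866]]
force: [0.4, -0.6, 0.4]
opening: 0.5
at [549.1 233.4 125.2] rows: [0. 0. 0.] [0.     0.0001 0.0001] n 0.0
```

View pics/k4.png

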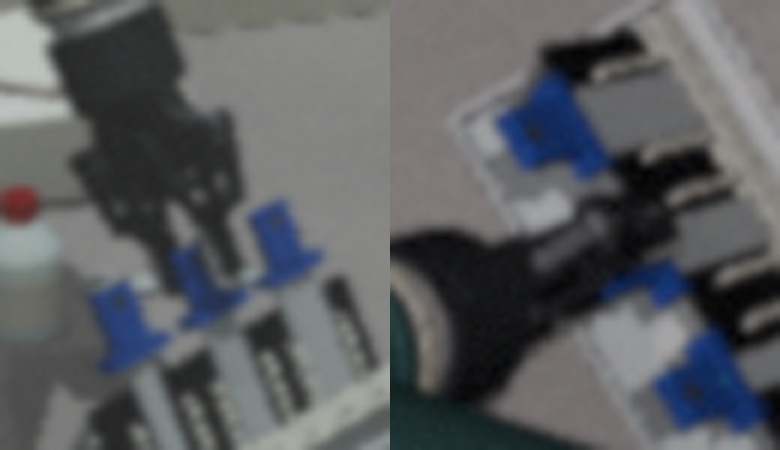

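```bash
python3 -m creep '[[[0,0,0,0,0,0,0.3],[0,0,0,0,0,0,0.6],[0,0,0,0,0,0,1],[0,0,0,0,0,0,1],[0,0,0,0,0,0,1],[0,0,0,0,0,0,1],[0,0,0,0,0,0,1],[0,0,0,0,0,0,1]]]' 50
python3 - <<'E'
from mv import *
s=env.camera('side');t=env.camera('top')
k=lambda im,x,y,w,h:cv2.resize(im[y:y+h,x:x+w],None,fx=6,fy=6,interpolation=cv2.INTER_CUBIC)
cv2.imwrite('pics/k5.png',np.hstack([k(s,215,110,65,75),k(t,120,150,65,75)]))
E
```

```text
clock: 5.0
position: [549.1, 234.9, 126.4]
orientation: [[0.854, 0.45, 0.262], [0.521, -0.74, -0.426], [0.002, 0.5, -0.866]]
force: [-2.0, 2.4, 2.4]
opening: 0.107
```

View pics/k5.png

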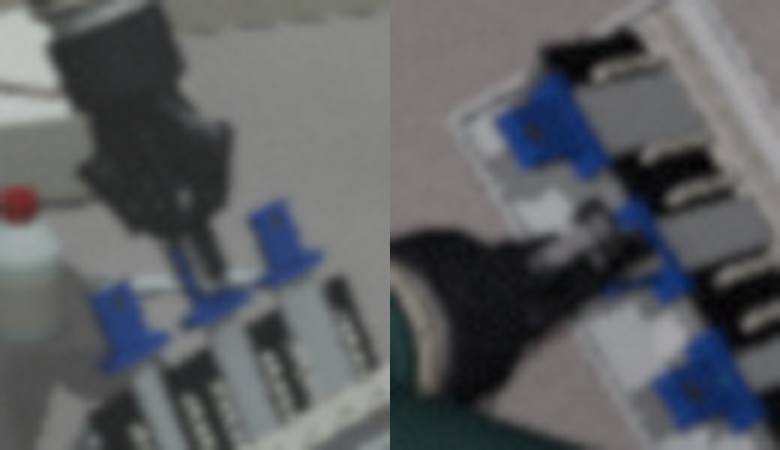

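The tab is gripped: the opening of about 9 mm matches its 10 mm thickness. Next I'll draw it up along the board.

```bash
python3 -m creep '[[[0,0,0,0,0.0,-0.005,1],[0,0,0,0,0.0,-0.012,1],[0,0,0,0,0.0,-0.02,1],[0,0,0,0,0,-0.03,1],[0,0,0,0,0,-0.045,1],[0,0,0,0,0,-0.06,1],[0,0,0,0,0,-0.08,1],[0,0,0,0,0,-0.1,1],[0,0,0,0,0,-0.1,1],[0,0,0,0,0,-0.1,1]]]'
python3 - <<'E'
from mv import *
s=env.camera('side');t=env.camera('top')
k=lambda im,x,y,w,h:cv2.resize(im[y:y+h,x:x+w],None,fx=4,fy=4,interpolation=cv2.INTER_CUBIC)
cv2.imwrite('pics/k6.png',np.hstack([k(s,200,70,100,120),k(t,90,130,100,120)]))
rel([470,150,340],Rtool(.3,0.2))
print(env.get_obs()['joint_positions'].round(2))
E
```

```text
clock: 5.93
position: [522.9, 278.3, 214.4]
orientation: [[0.853, 0.45, 0.264], [0.521, -0.74, -0.425], [0.004, 0.5, -0.866]]
force: [0.1, 0.2, -1.5]
opening: 0.108
at [523.1 276.2 212.4] rows: [ 0.323 -0.089  0.231] [-0.1108  0.1334 -0.0703] n 4.5
[-0.17  0.64 -0.89  1.73  0.96  1.42 -2.42]
```

View pics/k6.png

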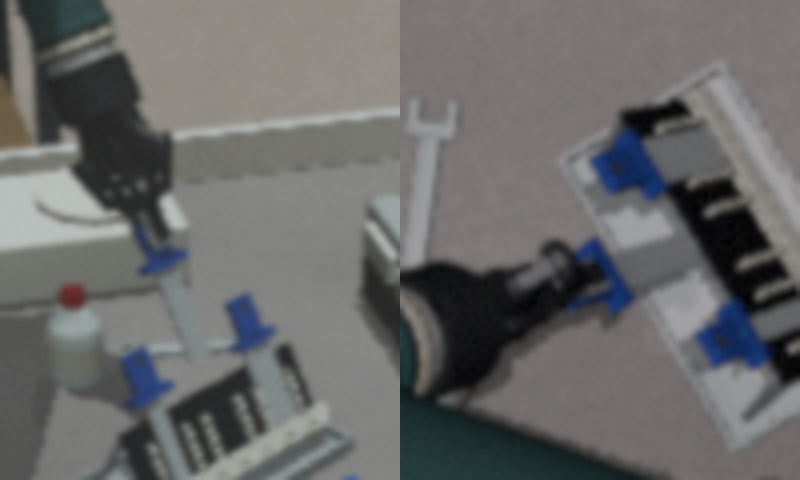

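The baffle is out, blade clear, and its neighbours are still in place. I'll lift and turn towards the vessel.

Run:
```python
from mv import *
rel([510,240,380],Rtool(.4,.35))
```

```text
at [523.1 276.2 212.4] rows: [ 0.174 -0.063  0.132] [-0.0298  0.1049 -0.1329] n 4.1
```

```bash
python3 -m creep '[[[0,0,0,-0.004,0.012,-0.02,1],[0.03,-0.01,0.02,-0.01,0.03,-0.05,1],[0.08,-0.03,0.06,-0.02,0.06,-0.08,1],[0.12,-0.05,0.1,-0.025,0.085,-0.11,1],[0.174,-0.063,0.132,-0.0298,0.105,-0.133,1],[0.174,-0.063,0.132,-0.0298,0.105,-0.133,1],[0.174,-0.063,0.132,-0.0298,0.105,-0.133,1],[0.174,-0.063,0.132,-0.0298,0.105,-0.133,1]]]'
python3 - <<'E'
from mv import *
print(env.get_obs()['joint_positions'].round(2))
rel([500,0,380],Rtool(.2,.1))
E
```

```text
clock: 6.7
position: [509.9, 239.3, 378.8]
orientation: [[0.921, 0.366, 0.132], [0.389, -0.865, -0.317], [-0.002, 0.344, -0.939]]
force: [-1.0, -0.2, -1.2]
opening: 0.104
[ 0.07  0.43 -1.02  1.58  0.66  1.55 -2.2 ]
at [509.9 239.3 378.8] rows: [ 0.25  -0.043  0.196] [-0.1023  0.2037  0.0735] n 5.7
```

```bash
python3 -m creep '[[[0.03,-0.005,0.02,-0.01,0.02,0.007,1],[0.06,-0.01,0.05,-0.025,0.05,0.018,1],[0.1,-0.017,0.08,-0.04,0.08,0.029,1],[0.14,-0.024,0.11,-0.055,0.11,0.04,1],[0.18,-0.031,0.14,-0.07,0.14,0.05,1],[0.22,-0.038,0.17,-0.085,0.17,0.061,1],[0.25,-0.043,0.196,-0.102,0.2037,0.0735,1],[0.25,-0.043,0.196,-0.102,0.2037,0.0735,1],[0.25,-0.043,0.196,-0.102,0.2037,0.0735,1]]]'
python3 - <<'E'
from mv import *
print(env.get_obs()['joint_positions'].round(2))
rel([517,-150,385],Rtool(.015,0))
E
```

```text
clock: 7.45
position: [499.7, -2.8, 378.6]
orientation: [[0.981, 0.192, 0.016], [0.192, -0.977, -0.096], [-0.003, 0.098, -0.995]]
force: [0.2, 1.2, -1.4]
opening: 0.104
[ 0.79  0.21 -1.04  1.73  0.29  1.32 -1.69]
at [499.7  -2.8 378.6] rows: [ 0.098 -0.006  0.179] [-0.0114  0.1477  0.0081] n 3.6
```

```bash
python3 -m creep '[[[0.02,0,0.03,-0.002,0.02,0,1],[0.035,0,0.06,-0.004,0.05,0.002,1],[0.05,0,0.09,-0.006,0.08,0.004,1],[0.07,0,0.12,-0.008,0.11,0.006,1],[0.098,-0.006,0.179,-0.0114,0.1477,0.008,1],[0.098,-0.006,0.179,-0.0114,0.1477,0.008,1],[0.098,-0.006,0.179,-0.0114,0.1477,0.008,1],[0.098,-0.006,0.179,-0.0114,0.1477,0.008,1]]]'
python3 - <<'E'
from mv import *
print(env.get_obs()['joint_positions'].round(2))
rel([517,-198.5,330],Rtool(.016,0))
s=env.camera('side');t=env.camera('top');cv2.imwrite('pics/side7.png',s);cv2.imwrite('pics/top7.png',t)
k=lambda im,x,y,w,h:cv2.resize(im[y:y+h,x:x+w],None,fx=4,fy=4,interpolation=cv2.INTER_CUBIC)
cv2.imwrite('pics/k7.png',np.hstack([k(s,230,100,100,145),k(t,260,130,100,145)]))
E
```

```text
clock: 8.12
position: [518.8, -143.5, 386.2]
orientation: [[1.0, 0.026, 0.002], [0.026, -1.0, 0.002], [0.002, -0.002, -1.0]]
force: [-0.5, 0.9, -0.5]
opening: 0.109
[ 0.98  0.28 -0.94  1.63  0.23  1.34 -1.54]
at [ 518.8 -143.5  386.2] rows: [-0.002 -0.002  0.01 ] [-0.0034  0.0551  0.056 ] n 1.9
```

View pics/k7.png

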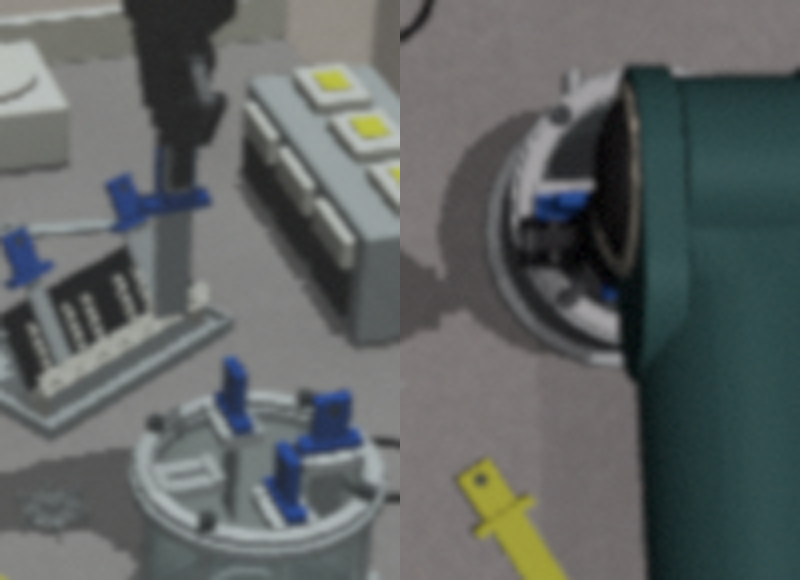

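The arm blocks the top view of the slot, but the side view shows the held baffle's bar at crop (175,200) and the slot at (185,470). I'll move above the slot and compare positions there.

```bash
python3 -m creep '[[[0,0,0,0,0.01,0.005,1],[0,0,0.01,-0.002,0.03,0.01,1],[0,0,0.01,-0.003,0.05,0.03,1],[0,0,0.01,-0.003,0.0565,0.05,1],[0,0,0.01,-0.003,0.0565,0.07,1],[0,0,0.01,-0.003,0.0565,0.076,1],[0,0,0.01,-0.003,0.0565,0.076,1],[0,0,0.01,-0.003,0.0565,0.076,1]]]'
python3 - <<'E'
from mv import *
o=env.get_obs();print(o['position'],o['orientation'].round(3))
s=env.camera('side');t=env.camera('top');cv2.imwrite('pics/side8.png',s);cv2.imwrite('pics/top8.png',t)
k=lambda im,x,y,w,h:cv2.resize(im[y:y+h,x:x+w],None,fx=6,fy=6,interpolation=cv2.INTER_CUBIC)
cv2.imwrite('pics/k8.png',k(s,245,130,90,100))
E
```

```text
clock: 8.88
position: [517.6, -202.7, 311.9]
orientation: [[1.0, 0.012, 0.005], [0.012, -1.0, 0.0], [0.005, -0.0, -1.0]]
force: [-0.6, -0.4, -0.0]
opening: 0.106
[ 517.63197177 -202.74616083  311.85620425] [[ 1.     0.012  0.005]
 [ 0.012 -1.     0.   ]
 [ 0.005 -0.    -1.   ]]
```

View pics/k8.png

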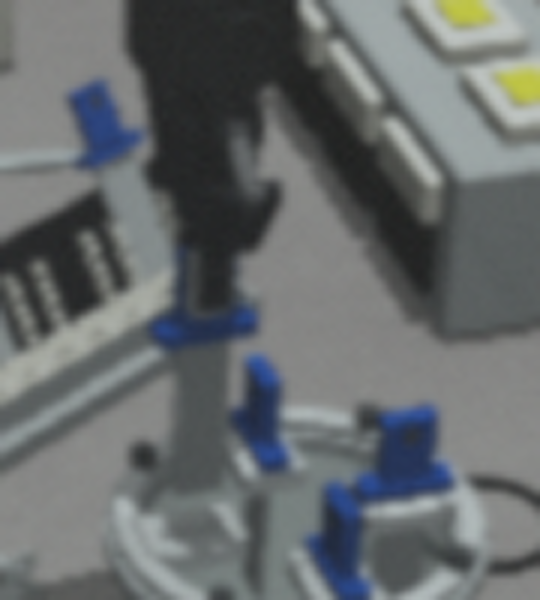

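View pics/top8.png

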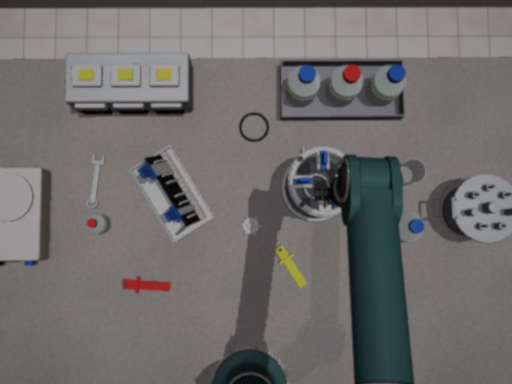

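```bash
cat > held.py <<'E'
from fit2 import *
import h
def fitheld(img,tcp,yaw,zoff=105.,x0=None,win=None):
    B=blue(img);z=tcp[2]-zoff
    R=Rz(yaw)
    T=np.round(proj('side',TAB+[tcp[0],tcp[1],z])).astype(np.int32)
    c=proj('side',np.array([[tcp[0],tcp[1],z+94]]))[0]
    win=(int(c[0])-20,int(c[1])-14,40,28)
    m=np.ones(B.shape);m2=np.zeros(B.shape,np.uint8);cv2.fillConvexPoly(m2,cv2.convexHull(T),1);m2=cv2.dilate(m2,np.ones((3,3),np.uint8))
    mb=np.zeros(B.shape,np.uint8);cv2.fillConvexPoly(mb,cv2.convexHull(np.round(proj('side',BAR+[tcp[0],tcp[1],z])).astype(np.int32)),1);mb=cv2.dilate(mb,np.ones((7,7),np.uint8))
    x,y,w,hh=win;W=((m2==0)&(mb==1))[y:y+hh,x:x+w];I=B[y:y+hh,x:x+w]
    def f(p):
        sv=h.TAB;h.TAB=BAR
        r=render('side',[(R,np.array([p[0],p[1],z]))],win);h.TAB=sv
        return (W*(r-I)**2).sum()
    p0=np.array(tcp[:2],float)
    r=minimize(f,p0,method='Nelder-Mead',options=dict(initial_simplex=np.array([p0,p0+[5,0],p0+[0,5]]),xatol=.02,fatol=1e-3))
    r=minimize(f,r.x,method='Nelder-Mead',options=dict(initial_simplex=np.array([r.x,r.x+[2,2],r.x+[-2,2]]),xatol=.02,fatol=1e-3))
    return r.x.round(2),round(r.fun,2),W.sum()
E
python3 - <<'E'
from held import *
s=cv2.imread('pics/side8.png');tcp=np.array([517.6,-202.7,311.9])
print('held',fitheld(s,tcp,.012))
print('held z+2',fitheld(s,tcp,.012,zoff=103.))
img={'side':blue(s)}
for z in (88,90,92):
  f=lambda p:[(Rz(p[2]+a),np.array([p[0],p[1],z])+Rz(p[2]+a)@[55,0,0]) for a in(0,np.pi/2,-np.pi/2)]
  print(z,opt(img,f,[571,-194,.014],{'side':(284,188,38,46)},[5,5,.05]))
print(env.get_obs()['position'])
E
```

```text
held (array([ 517.96, -197.08]), np.float64(9.37), np.int64(226))
held z+2 (array([ 517.32, -199.11]), np.float64(10.0), np.int64(213))
88 (array([ 5.71754e+02, -1.91271e+02,  6.00000e-03]), np.float64(158.3))
90 (array([ 5.70783e+02, -1.93885e+02,  9.00000e-03]), np.float64(160.1))
92 (array([ 5.69721e+02, -1.96442e+02,  1.50000e-02]), np.float64(161.9))
[ 518.2150324  -202.44038895  312.81389387]
```

```bash
python3 -m creep '[[[0,0,0,-0.0016,-0.0018,0.005,1],[0,0,0,-0.0016,-0.0018,0.012,1],[0,0,0,-0.0016,-0.0018,0.018,1],[0,0,0,-0.0016,-0.0018,0.022,1],[0,0,0,-0.0016,-0.0018,0.022,1],[0,0,0,-0.0016,-0.0018,0.022,1]]]'
python3 - <<'E'
from held import *
o=env.get_obs();print(o['position'],o['orientation'].round(3))
L=[];ps=[o['position']]
for i in range(3):
    L.append(env.camera('side').astype(float));ps.append(env.get_obs()['position'])
s=np.mean(L,0).astype(np.uint8);p=np.mean(ps,0);print(p,np.std(ps,0))
cv2.imwrite('pics/side9.png',s)
print(fitheld(s,p,.013))
cv2.imwrite('pics/k9.png',cv2.resize(s[170:240,255:330],None,fx=8,fy=8,interpolation=cv2.INTER_CUBIC))
E
```

```text
clock: 9.48
position: [515.9, -200.6, 289.2]
orientation: [[1.0, 0.012, 0.004], [0.012, -1.0, 0.001], [0.004, -0.001, -1.0]]
force: [0.6, 0.1, 0.8]
opening: 0.108
[ 515.85685353 -200.58858848  289.16967358] [[ 1.     0.012  0.004]
 [ 0.012 -1.     0.001]
 [ 0.004 -0.001 -1.   ]]
[ 516.05883243 -200.61041291  289.50940508] [0.12639646 0.01996318 0.21579757]
(array([ 517.48, -196.87]), np.float64(21.45), np.int64(218))
```

View pics/k9.png

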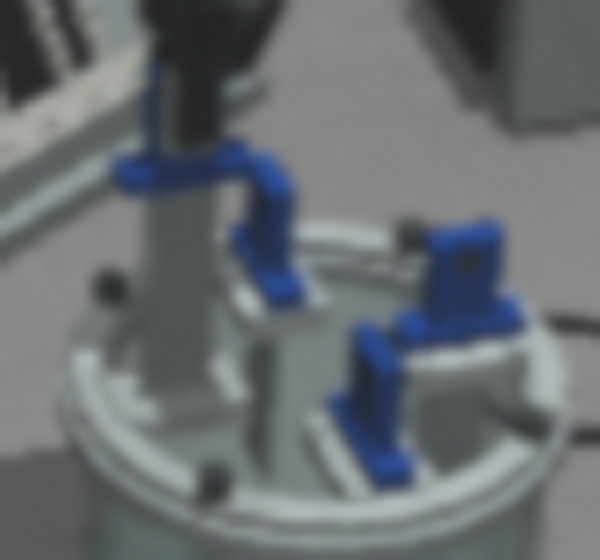

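The blade tip at crop (175,385) sits over the slot. I'll go down slowly and watch the force.

```bash
python3 -m creep '[[[0,0,0,0,0,0.0015,1],[0,0,0,0,0,0.003,1],[0,0,0,0,0,0.0045,1],[0,0,0,0,0,0.006,1],[0,0,0,0,0,0.0075,1],[0,0,0,0,0,0.009,1],[0,0,0,0,0,0.009,1]]]'
```

```text
clock: 10.22
position: [515.8, -200.6, 280.1]
orientation: [[1.0, 0.012, 0.004], [0.012, -1.0, 0.001], [0.004, -0.001, -1.0]]
force: [0.5, 0.1, -1.6]
opening: 0.109
```

```bash
python3 -m creep '[[[0,0,0,0,0,0.002,1],[0,0,0,0,0,0.004,1],[0,0,0,0,0,0.006,1],[0,0,0,0,0,0.008,1],[0,0,0,0,0,0.01,1],[0,0,0,0,0,0.01,1]]]'
python3 - <<'E'
from held import *
s=env.camera('side');cv2.imwrite('pics/k10.png',cv2.resize(s[170:240,255:330],None,fx=8,fy=8,interpolation=cv2.INTER_CUBIC))
o=env.get_obs();print(o['force'],o['position'])
E
```

```text
clock: 10.72
position: [515.8, -200.6, 270.0]
orientation: [[1.0, 0.012, 0.004], [0.012, -1.0, 0.001], [0.004, -0.001, -1.0]]
force: [-0.3, -0.0, -0.4]
opening: 0.109
[-0.17766873  0.10738943 -1.19407798] [ 515.90692093 -200.56752582  270.21429574]
```

View pics/k10.png

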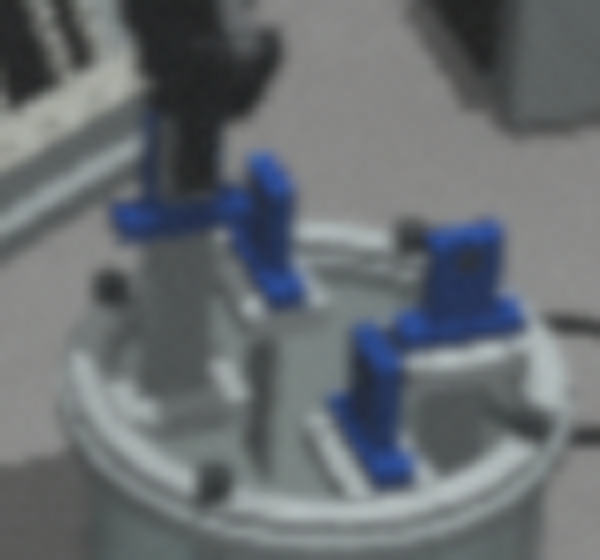

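The blade is in the slot with no contact force, its visible length ending at the lug edge near (180,395). Continuing down.

```bash
python3 -m creep '[[[0,0,0,0,0,0.004,1],[0,0,0,0,0,0.009,1],[0,0,0,0,0,0.014,1],[0,0,0,0,0,0.019,1],[0,0,0,0,0,0.024,1],[0,0,0,0,0,0.029,1],[0,0,0,0,0,0.034,1],[0,0,0,0,0,0.038,1],[0,0,0,0,0,0.04,1],[0,0,0,0,0,0.04,1]]]'; python3 -m creep '[[[0,0,0,0,0,0.004,1],[0,0,0,0,0,0.008,1],[0,0,0,0,0,0.012,1],[0,0,0,0,0,0.016,1],[0,0,0,0,0,0.02,1],[0,0,0,0,0,0.022,1],[0,0,0,0,0,0.024,1],[0,0,0,0,0,0.025,1],[0,0,0,0,0,0.025,1]]]'
python3 - <<'E'
from held import *
s=env.camera('side');cv2.imwrite('pics/k11.png',cv2.resize(s[170:240,255:330],None,fx=8,fy=8,interpolation=cv2.INTER_CUBIC))
o=env.get_obs();print(o['force'],o['position'])
E
```

```text
clock: 11.6
position: [516.0, -200.5, 229.9]
orientation: [[1.0, 0.012, 0.004], [0.012, -1.0, 0.001], [0.004, -0.001, -1.0]]
force: [-0.7, -0.5, -0.5]
opening: 0.105
clock: 12.35
position: [516.3, -200.6, 205.3]
orientation: [[1.0, 0.012, 0.004], [0.012, -1.0, 0.001], [0.004, -0.001, -1.0]]
force: [0.0, -0.0, -0.4]
opening: 0.109
[-0.62531471  0.04381122 -0.24254272] [ 516.36368417 -200.55529175  205.4840433 ]
```

View pics/k11.png

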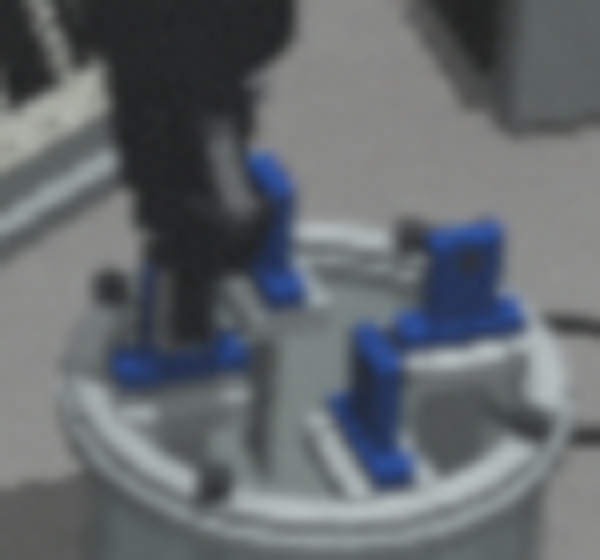

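The bar is about 10 mm above the ring and still free. I'll use small steps until it touches.

```bash
python3 -m creep '[[[0,0,0,0,0,0.0015,1],[0,0,0,0,0,0.003,1],[0,0,0,0,0,0.0045,1],[0,0,0,0,0,0.006,1],[0,0,0,0,0,0.007,1],[0,0,0,0,0,0.007,1]]]';  python3 -m creep '[[[0,0,0,0,0,0.0005,1],[0,0,0,0,0,0.001,1],[0,0,0,0,0,0.001,1]]]'
```

```text
clock: 12.9
position: [516.2, -200.6, 198.2]
orientation: [[1.0, 0.012, 0.004], [0.012, -1.0, 0.001], [0.004, -0.001, -1.0]]
force: [0.4, -0.2, -0.1]
opening: 0.108
clock: 13.15
position: [516.4, -200.6, 197.5]
orientation: [[1.0, 0.012, 0.005], [0.012, -1.0, 0.0], [0.005, -0.0, -1.0]]
force: [-0.0, 0.2, -1.1]
opening: 0.108
```

```bash
python3 -m creep '[[[0,0,0,0,0,0.0005,1],[0,0,0,0,0,0.001,1],[0,0,0,0,0,0.001,1]]]'
```

```text
clock: 13.4
position: [516.5, -200.6, 197.4]
orientation: [[1.0, 0.012, 0.005], [0.012, -1.0, -0.0], [0.005, 0.0, -1.0]]
force: [-2.4, 0.1, 5.5]
opening: 0.101
```

```bash
python3 -m creep '[[[0,0,0,0,0,0.0005,1],[0,0,0,0,0,0.0005,1],[0,0,0,0,0,0.0005,1]]]'
python3 - <<'E'
from held import *
s=env.camera('side');cv2.imwrite('pics/k12.png',cv2.resize(s[170:240,255:330],None,fx=8,fy=8,interpolation=cv2.INTER_CUBIC))
o=env.get_obs();print(o['force'],o['position'],o['ft_torque'])
E
```

```text
clock: 13.65
position: [516.5, -200.6, 197.4]
orientation: [[1.0, 0.012, 0.005], [0.012, -1.0, -0.001], [0.005, 0.001, -1.0]]
force: [-3.7, 0.9, 9.6]
opening: 0.105
[-3.32663899  0.67408136  8.26585317] [ 516.50312916 -200.59359934  197.36695416] [ 0.10013952  0.88106231 -0.00605252]
```

View pics/k12.png

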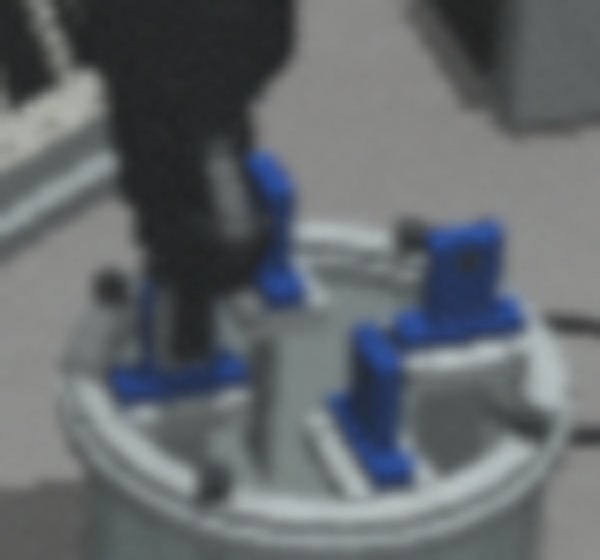

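The shoulders rest on the lug (crop (180,380)) with about 9 N of support force. I'll open slowly.

```bash
python3 -m creep '[[[0,0,0,0,0,-0.0005,1],[0,0,0,0,0,-0.0005,0.7],[0,0,0,0,0,-0.0005,0.6],[0,0,0,0,0,-0.0005,0.5],[0,0,0,0,0,-0.0005,0.3],[0,0,0,0,0,-0.0005,0.2],[0,0,0,0,0,-0.0005,0.2],[0,0,0,0,0,-0.0005,0.2]]]'
python3 - <<'E'
from held import *
s=env.camera('side');cv2.imwrite('pics/k13.png',cv2.resize(s[170:240,255:330],None,fx=8,fy=8,interpolation=cv2.INTER_CUBIC))
E
```

```text
clock: 14.37
position: [516.4, -200.6, 196.4]
orientation: [[1.0, 0.012, 0.005], [0.012, -1.0, 0.001], [0.005, -0.0, -1.0]]
force: [0.4, 1.3, 0.8]
opening: 0.401
```

View pics/k13.png

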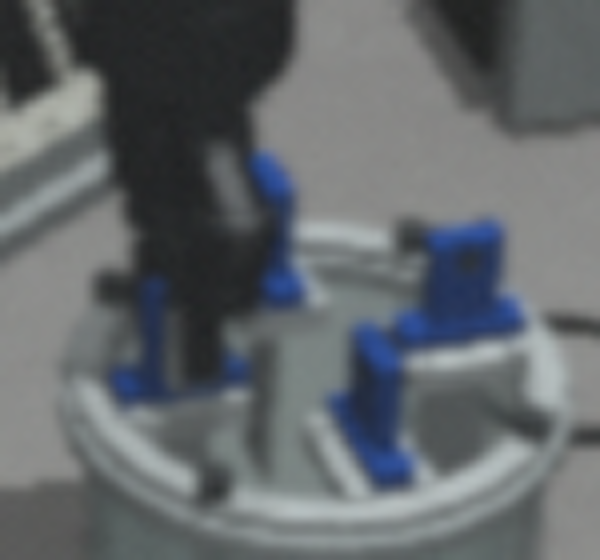

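Released, and the baffle stays upright on its seat. I'll withdraw straight up, then back away to clear the views.

```bash
python3 -m creep '[[[0,0,0,0,0,-0.006,0.2],[0,0,0,0,0,-0.015,0.2],[0,0,0,0,0,-0.03,0.2],[0,0,0,0,0,-0.05,0.2],[0,0,0,0,0,-0.08,0.2],[0,0,0,0,0,-0.11,0.2],[0,0,0,0,0,-0.14,0.2],[0,0,0,0,0,-0.17,0.2],[0,0,0,0,0,-0.17,0.2]]]'; python3 -m creep '[[[0,0,0,-0.02,-0.03,0,0.2],[0,0,0,-0.04,-0.06,0,0.2],[0,0,0,-0.06,-0.09,0,0.2],[0,0,0,-0.08,-0.12,0,0.2],[0,0,0,-0.1,-0.15,0,0.2],[0,0,0,-0.12,-0.18,0,0.2],[0,0,0,-0.13,-0.21,0,0.2],[0,0,0,-0.13,-0.23,0,0.2],[0,0,0,-0.13,-0.23,0,0.2]]]';python3 - <<'E'
from held import *
s=env.camera('side');t=env.camera('top');cv2.imwrite('pics/side14.png',s);cv2.imwrite('pics/top14.png',t)
k=lambda im,x,y,w,h:cv2.resize(im[y:y+h,x:x+w],None,fx=5,fy=5,interpolation=cv2.INTER_CUBIC)
cv2.imwrite('pics/k14.png',np.hstack([k(s,255,170,75,85),k(t,280,140,80,85)]))
E
```

```text
clock: 15.17
position: [518.4, -200.4, 373.6]
orientation: [[1.0, 0.012, 0.015], [0.012, -1.0, -0.004], [0.015, 0.004, -1.0]]
force: [0.4, 0.2, 1.4]
opening: 0.4
clock: 15.92
position: [382.4, 32.3, 366.5]
orientation: [[1.0, 0.018, 0.006], [0.018, -1.0, -0.003], [0.006, 0.004, -1.0]]
force: [0.6, 0.2, -0.5]
opening: 0.4
```

View pics/k14.png

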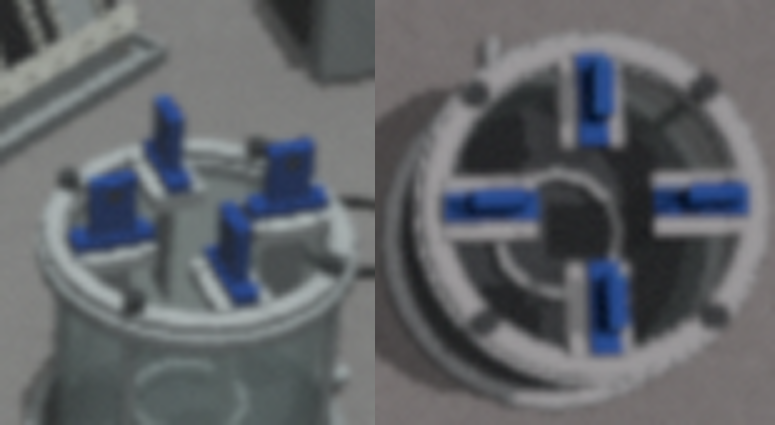

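View pics/top14.png

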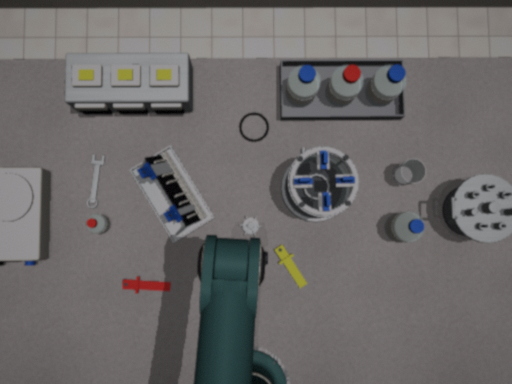

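Run:
```python
from fit2 import *
for n,w3,w1,p0 in(('top',(290,145,70,42),(312,188,28,28),[572.5,-201,.019]),('side',(284,188,38,46),(265,200,23,24),[571,-194,.01])):
    I={n:blue(cv2.imread(f'pics/{n}14.png'))}
    v,c=opt(I,vs,p0,{n:w3},[4,4,.03])
    s=v[:2]+(Rz(v[2])@[-55,0,0])[:2]
    b,cc=opt(I,lambda p:[(Rz(p[2]),np.array([p[0],p[1],90]))],[s[0],s[1],v[2]],{n:w1},[4,4,.05])
    print(n,v,c,'slot',s.round(1),'baffle',b,cc,'diff',(b[:2]-s).round(1))
```

```text
top [ 5.72591e+02 -2.00806e+02  1.90000e-02] 70.9 slot [ 517.6 -201.9] baffle [ 5.18612e+02 -2.03583e+02 -1.70000e-02] 21.4 diff [ 1.  -1.7]
side [ 5.70542e+02 -1.93691e+02  1.30000e-02] 172.8 slot [ 515.5 -194.4] baffle [ 5.16920e+02 -1.97758e+02  7.60000e-02] 67.7 diff [ 1.4 -3.4]
```

Run:
```python
from cell import env
o=env.get_obs();print(o['clock'],o['force']);print(env.sign_off())
```

```text
16.0167 [ 0.66750406 -0.02550879 -0.16754743]
the job is handed in; nothing more can be done
None
```

The 26 mm baffle is in the empty slot with its shoulders on the ring, and I handed the job in at 16.0 s of the 53 s allowed. `sign_off` gives no verdict, so what follows comes from my own readings and pictures.

- **What I did:** I took the middle baffle from the rack by its tab and drew it up along the board. I lowered it into the slot with no contact until the shoulders touched. The support force reached about 9.6 N, and only then did I let go and back off.
- **Position:** in the last pictures it stands upright. Measured against the slot, it is 1.0 mm off in x and -1.7 mm in y in the top view, and 1.4 and -3.4 mm in the side view. Both are within the 5 mm limit.
- **Disagreement:** the two cameras differ by about 7 mm on the vessel's y position. I set y mainly by the top view and checked against offsets within the side picture. The side view's -3.4 mm is also more than the 2 mm of play the slot allows, so that camera's fit is off by a millimetre or so. Its 0.08 rad twist for the baffle disagrees with -0.02 in the top view, which I put down to a weak fit too.
- **Height:** contact came at 197.4 mm tool height against an expected 195 mm. That fits a small error in where I gripped it. The pictures show the bar on the pads, but I did not measure the final height directly.
- **Everything else:** the other two baffles and the bench items look unmoved in the last top view, judged by eye. The gripper is clear of everything.

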